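# Fetch the jar from behind the bottles

### The job

On the steel tray a small ceramic jar is boxed in by a pump bottle, a spray can and a square flacon, each on its own cork pad: first move all three onto the grey stone mat, then, with the three still waiting there, put the jar on the middle of the wooden coaster, and finally put each of the three back on the middle of the very pad it came from. Keep everything upright, set things down gently rather than dropping them, and leave the orange face scrubber on the tray where it lies.

Things in the scene. Friction and masses are not known exactly. Their poses are not given: they have to be found in the camera images.
- pump: white round pump bottle with a black pump head, loose, upright. Body 44 mm diameter and 88 mm high; collar, stem and head above it reach 122 mm; the head is narrower than the body (spout end 20 mm from the axis, towards +x of the bottle). Origin: centre of the underside, z up. About 0.16 kg. Grip the body 60 to 85 mm above its base.
- can: plain aluminium spray can with a stepped top, loose, upright. 45 mm diameter up to 95 mm, cap 36 mm diameter up to 122 mm. Origin: centre of the underside, z up. About 0.15 kg.
- flacon: square amber glass perfume flacon with a round black cap, loose, upright. Body 42 x 42 mm (faces along its own x and y) and 78 mm high, cap 26 mm diameter, top at 108 mm. Origin: centre of the underside, z up. About 0.2 kg.
- jar: small closed white ceramic jar with a blue line and a ball knob (the lid is fast), loose, upright. 52 mm diameter, straight side from 6 to 38 mm above the base, shoulder at 46 mm, knob top at 62 mm. Stands on the tray floor (3 mm above the table) with the three others close round it on three sides. Origin: centre of the underside, z up. About 0.15 kg.
- pad_pump: flat round cork pad, 66 mm across, 3 mm thick, fixed on the floor of the steel tray; the pump bottle starts centred on it and must return to it. Origin: centre of its underside, 3 mm above the table; top 3 mm higher. The three pads look alike and swap places between starts: left, right and in front of the jar, each about 77 mm from it (centres).
- pad_can: flat round cork pad, 66 mm across, 3 mm thick, fixed on the floor of the steel tray; the spray can starts centred on it and must return to it. Origin: centre of its underside, 3 mm above the table; top 3 mm higher. The three pads look alike and swap places between starts: left, right and in front of the jar, each about 77 mm from it (centres).
- pad_flacon: flat round cork pad, 66 mm across, 3 mm thick, fixed on the floor of the steel tray; the flacon starts centred on it and must return to it. Origin: centre of its underside, 3 mm above the table; top 3 mm higher. The three pads look alike and swap places between starts: left, right and in front of the jar, each about 77 mm from it (centres).
- mat: side area: grey stone drying mat, fixed, 170 mm (its x) x 260 mm (its y), 8 mm thick, on the other side from the tray. Origin: centre of its underside on the table, top 8 mm above.
- coaster: round wooden coaster, fixed, 90 mm diameter, 6 mm thick, on the table between tray and mat. Origin: centre of its underside, top 6 mm above. A nail polish bottle 60 mm high stands beyond it; further back (x over 0.72 m) a lipstick organizer and a tissue box, up to 110 mm high.
- scrubber: orange silicone face scrubber, round, 54 mm diameter, 21 mm high, loose, in a near corner of the tray (robot side); to be left alone. Origin: centre of its underside, on the tray floor. The fixed steel tray is 220 x 260 mm with a rim 12 mm high; the scrubber lies at its -x, -y corner.
Mind the look-alikes: they are no part of the job. What is shaped like the pump but purple is not meant.

How it is judged (in metres and radians):
On the way, in this order (a step that is already met when the one before it is completed fails the run):
1. pump bottle, can and flacon all stand released and upright on the stone mat, the jar not yet fetched (x of pump in the frame of mat between -0.075 and 0.075 m and y of pump in the frame of mat between -0.12 and 0.12 m and z of each of pump, can, flacon in the frame of mat below 0.013 m and angle between each of pump, can, flacon's own z axis and vertical below 0.1 rad and linear speed of each of pump, can, flacon below 0.03 m/s and contact force between the fingers and pump below 0.3 N and x of can in the frame of mat between -0.075 and 0.075 m and y of can in the frame of mat between -0.12 and 0.12 m and contact force between the fingers and can below 0.3 N and x of flacon in the frame of mat between -0.075 and 0.075 m and y of flacon in the frame of mat between -0.12 and 0.12 m and contact force between the fingers and flacon below 0.3 N and distance of jar from where it was at the start of the episode below 0.03 m), for 0.2 s.
2. the jar stands released on the middle of the coaster while the three still stand on the mat (horizontal distance between jar and coaster below 0.015 m and z of jar in the frame of coaster below 0.011 m and angle between each of jar, pump, can, flacon's own z axis and vertical below 0.1 rad and linear speed of each of jar, pump, can, flacon below 0.03 m/s and contact force between the fingers and jar below 0.3 N and x of pump in the frame of mat between -0.075 and 0.075 m and y of pump in the frame of mat between -0.12 and 0.12 m and z of each of pump, can, flacon in the frame of mat below 0.013 m and contact force between the fingers and pump below 0.3 N and x of can in the frame of mat between -0.075 and 0.075 m and y of can in the frame of mat between -0.12 and 0.12 m and contact force between the fingers and can below 0.3 N and x of flacon in the frame of mat between -0.075 and 0.075 m and y of flacon in the frame of mat between -0.12 and 0.12 m and contact force between the fingers and flacon below 0.3 N), for 0.2 s.
At the end, for the whole second after the job is handed in: The jar stands upright, released and at rest on the coaster, its centre within 15 mm of the coaster's; pump bottle, can and flacon each stand upright, released and at rest on the pad they came from, centres within 12 mm of the pad's (horizontal distance between jar and coaster below 0.015 m and z of jar in the frame of coaster below 0.011 m and angle between each of jar, pump, can, flacon's own z axis and vertical below 0.1 rad and linear speed of each of jar, pump, can, flacon below 0.03 m/s and contact force between the fingers and jar below 0.3 N and horizontal distance between pump and pad_pump below 0.012 m and z of pump in the frame of pad_pump below 0.008 m and contact force between the fingers and pump below 0.3 N and horizontal distance between can and pad_can below 0.012 m and z of can in the frame of pad_can below 0.008 m and contact force between the fingers and can below 0.3 N and horizontal distance between flacon and pad_flacon below 0.012 m and z of flacon in the frame of pad_flacon below 0.008 m and contact force between the fingers and flacon below 0.3 N); the robot touches nothing.
It fails at once if the face scrubber is shifted by more than 25 mm (distance of scrubber from where it was at the start of the episode above 0.025 m).
It fails at once if the jar, bottle, can or flacon is tipped by more than 35 degrees (angle between any of pump, can, flacon, jar's own z axis and vertical above 0.61 rad).
It fails at once if the jar, bottle, can or flacon is dropped (falls free by about 18 mm or more) ((linear speed of pump above 0.6 m/s and contact force between the fingers and pump below 0.05 N) or (linear speed of can above 0.6 m/s and contact force between the fingers and can below 0.05 N) or (linear speed of flacon above 0.6 m/s and contact force between the fingers and flacon below 0.05 N) or (linear speed of jar above 0.6 m/s and contact force between the fingers and jar below 0.05 N)).
It also fails if it takes over 147 s, if anything falls off the work surface, if the arm or the gripper's body presses on something with over 40 N, if the wrist force passes 120 N, or if a joint passes its speed limit or range.

### The arm

A 6-joint arm with a two-finger parallel gripper is mounted at the origin on the work surface. World frame = base frame: x ahead of the robot, y to its left, z up, the work surface at z = 0. Lengths are in mm, angles in rad, forces in N, time in s.
With the tool pointing down it reaches from about 275 to 825 mm from the base axis. Payload 5.2 kg.
Tool frame: the origin (TCP) lies at the very end of the fingers, on their centre line; the grasp point (between the pads) lies 19 mm behind it; z points along the fingers, y is the direction in which the jaws open and shut (so a half turn about z gives the same grasp; the last joint's range is limited). The gripper opens to 93 mm and grips with 3 to 60 N. Pads are 15 mm wide; open, the fingers measure 128 mm over their backs; the gripper's body (75 mm by 188 mm) begins 65 mm behind the grasp point.
Start: joints at [1.025, 0.259, 1.535, -0, 1.348, -0.203], TCP at [184.847, 518.012, 218.653] pointing down, gripper open.
Joint ranges: [-3.14, 3.14], [-0.91, 2.08], [0.19, 2.58], [-1.22, 4.36], [0.22, 2.71], [-3.12, 3.12]. Speed limits (rad/s): [2.57, 2.57, 3.14, 3.14, 3.14, 3.14].

### API

Orientations are given as [roll, pitch, yaw] about the fixed x, y, z axes, in that order (R = Rz(yaw) Ry(pitch) Rx(roll)).
In Python, from bench import robot gives the robot as it stands. The module is installed in compiled form; this text tells all that it offers. Calls block until the motion is done:
- robot.move_ptp(position, orientation): joint-space move of the TCP to a pose.
- robot.move_linear(position, ori=None, speed=150, f_stop=None): straight line of the TCP; ori=None keeps the orientation; speed is the mean speed in mm/s. With f_stop (N) it stops when the force on the tool has changed by that much, and returns True; else False.
- robot.move_j(angles): joint-space move.
- robot.move_gripper(opening): opening from 0.0 (shut) to 1.0 (fully open); the grip force is fixed at half the most; returns when the fingers have stopped.
- robot.sleep(seconds).
- robot.inverse_kinematics(position, orientation): joint angles nearest the present ones, or None.
- robot.get_image(name): name is "scene" or "side" or "wrist"; returns a dict with "img" (420x560x3 uint8, blue, green, red), "fovy" (degrees; the focal length in pixels is half the picture's height over the tangent of half this angle, whatever the lens; pixels are square), "cx", "cy" (the principal point, pixels), "eye" and "orientation" of the camera in the world. Camera axes: x right, y down, z forward; pixel columns grow to the right and rows downward; lengths in mm; the calibration is good to about 2 mm. The wrist camera is an equidistant fisheye: a pixel r from the principal point sees the ray r / f radians off the axis. A picture is of the moment at which its call begins. There is no depth.
A pose or a line that the arm cannot do raises robot.MotionError and nothing moves.
- robot.hand_in(): hands the job in, once; it reports no verdict.
Readings, each from a call of its own:
- robot.current_t(): time.
- robot.current_qpos(): joint angles.
- robot.current_joint_vel(): joint speeds.
- robot.current_joint_efforts(): joint torques, N m.
- robot.current_tcp_pos(): TCP position.
- robot.current_eef_rot(): TCP orientation.
- robot.current_contact_force(): force on the tool from outside, world axes, zero at the start.
- robot.current_ft_torque(): the same for the moment, N m.
- robot.current_gripper_width(): opening from 0.0 (shut) to 1.0 (fully open).
Only numpy, scipy, OpenCV 4.12 (cv2) and the standard library are available. Lean on these libraries where they do the work, as an engineer would, in place of code of your own. Each camera call takes 0.05 s, during which the arm holds its last target.

## Working session

There is one attempt and no reset: what is moved stays moved. The work goes in short steps, each a Python script; the robot and the scene stay as the last script left them, time stands still between calls to the robot, and variables do not carry over. Pictures are saved under pics/ and viewed, and the job is handed in when it is done.

```bash
mkdir -p pics; ls; cat > h.py <<'E'
import numpy as np, cv2
from bench import robot
from scipy.spatial.transform import Rotation as R
def cam(name,fn=None):
    d=robot.get_image(name)
    if fn: cv2.imwrite('pics/'+fn,d['img'])
    return d
E
python3 - <<'E'
from h import *
import pickle
for n in ["scene","side","wrist"]:
    d=cam(n,n+"0.png"); pickle.dump(d,open(n+'0.pkl','wb'))
    print(n,d['fovy'],d['cx'],d['cy'],d['eye'],d['orientation'])
print(robot.current_t(),robot.current_eef_rot(),robot.current_tcp_pos(),robot.current_gripper_width())
E
```

```text
pics
scene 56.501250481421984 282.81225679629483 208.85657779507116 [1024.11977869 -466.54422846  943.20347958] [-2.49702413 -0.01381404  0.97855032]
side 53.74365938836504 279.1520657617032 215.71802292669375 [ 286.96764069 -726.08218436  745.27764781] [-2.38021011  0.02072588 -0.27411535]
wrist 65.70646984690485 280.07667987145845 210.55377871233887 [119.38847154 540.26752121 385.91933168] [2.89369754e+00 7.62697471e-04 1.22825515e+00]
0.15 [-3.14024908e+00 -3.21423968e-04  2.79879148e+00] [184.60641219 517.67168441 218.02052431] 1.0002686073007994
```

View pics/scene0.png

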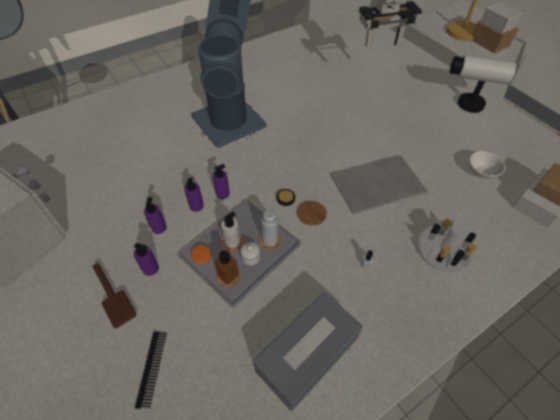

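View pics/side0.png

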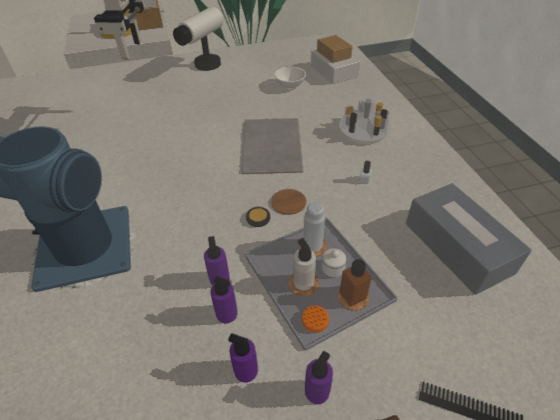

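View pics/wrist0.png

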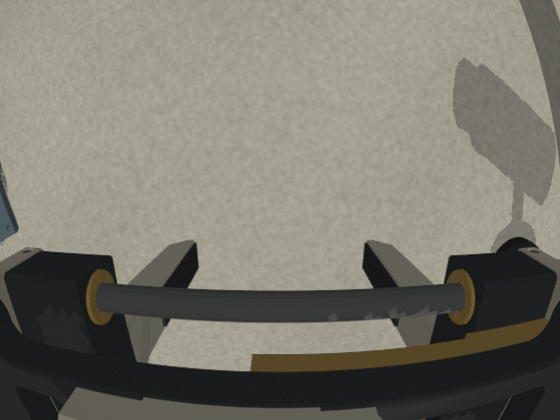

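The white bottle with the black pump is at scene (231,232), and the can, flacon, jar and scrubber sit around it. The four purple pump bottles are look-alikes. Next, enlarged crops.

```bash
python3 - <<'E'
import cv2
a=cv2.imread('pics/scene0.png'); b=cv2.imread('pics/side0.png')
def crop(im,x,y,w,h,s,fn):
    c=cv2.resize(im[y:y+h,x:x+w],None,fx=s,fy=s,interpolation=cv2.INTER_CUBIC)
    for i in range(0,w,20): cv2.putText(c,str(x+i),(i*s,10),0,.35,(0,255,255),1); cv2.line(c,(i*s,12),(i*s,18),(0,255,255),1)
    for i in range(0,h,20): cv2.putText(c,str(y+i),(0,i*s+4),0,.35,(0,255,255),1)
    cv2.imwrite('pics/'+fn,c)
crop(a,170,180,140,125,5,'s_tray.png')
crop(b,240,190,160,150,4,'d_tray.png')
crop(a,260,140,180,100,4,'s_mat.png')
crop(b,230,105,150,115,5,'d_mat.png')
E
```

```text
(no output)
```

View pics/s_tray.png

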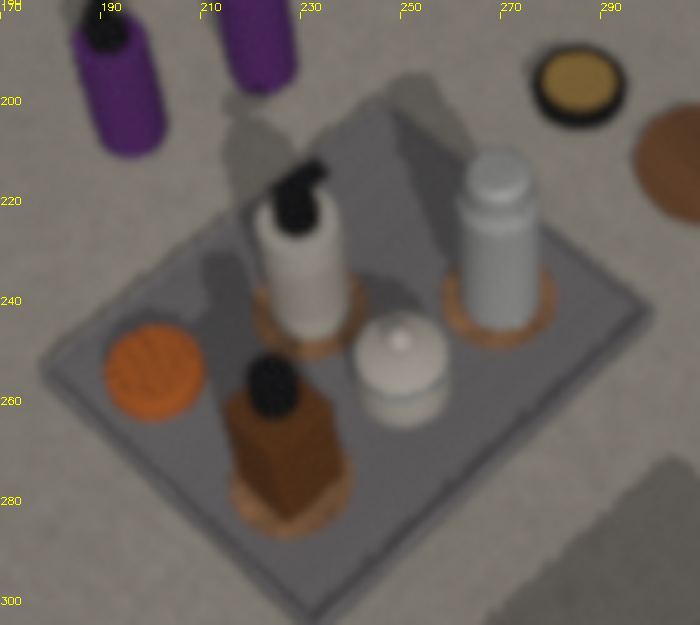

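View pics/d_tray.png

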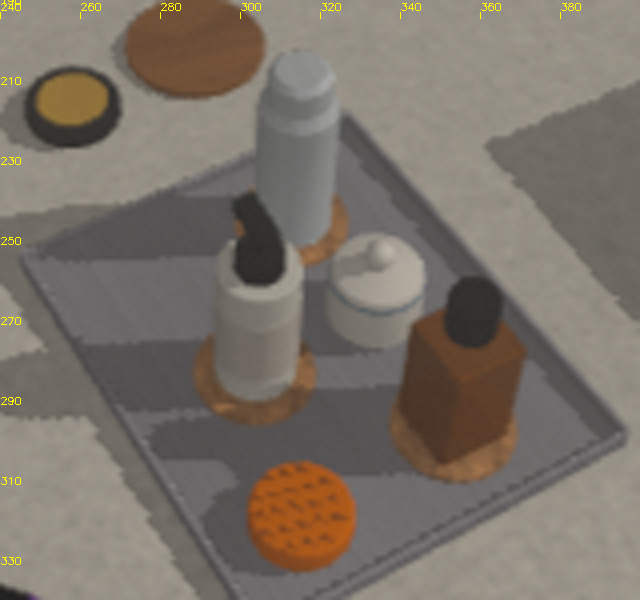

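View pics/s_mat.png

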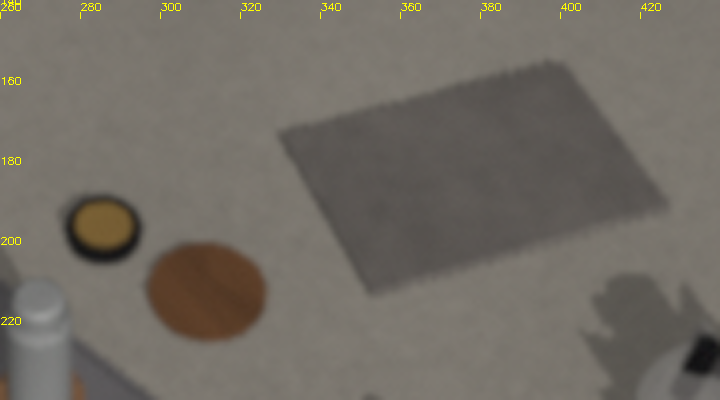

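View pics/d_mat.png

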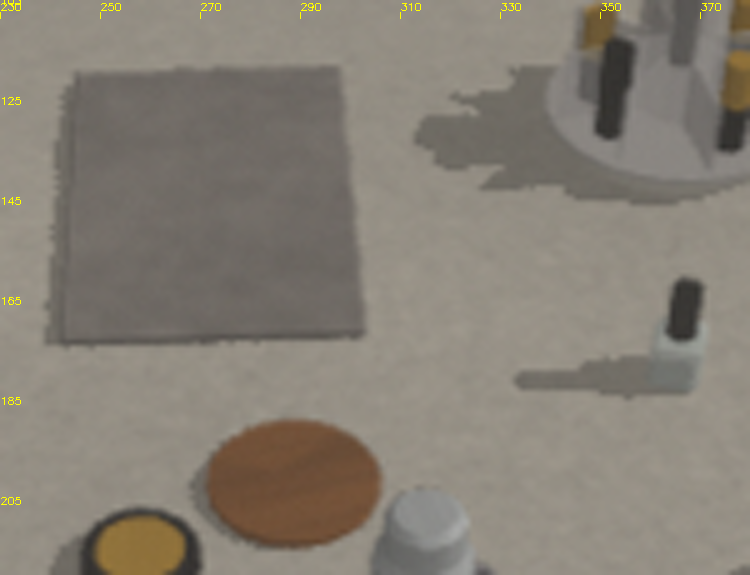

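```bash
cat >> h.py <<'E'
import pickle
def ray(d,uv):
    f=210/np.tan(np.radians(d['fovy'])/2)
    x,y=(uv[0]-d['cx']),(uv[1]-d['cy'])
    if d.get('fish'):
        r=np.hypot(x,y); th=r/f
        v=np.array([x/max(r,1e-9)*np.sin(th),y/max(r,1e-9)*np.sin(th),np.cos(th)])
    else: v=np.array([x/f,y/f,1]); v/=np.linalg.norm(v)
    return np.array(d['eye']),R.from_euler('xyz',d['orientation']).apply(v)
def tri(obs):
    A=np.zeros((3,3));b=np.zeros(3)
    for d,uv in obs:
        e,v=ray(d,uv);P=np.eye(3)-np.outer(v,v);A+=P;b+=P@e
    p=np.linalg.solve(A,b)
    res=[np.linalg.norm(np.cross(ray(d,uv)[1],p-np.array(d['eye']))) for d,uv in obs]
    return p,max(res)
def atz(d,uv,z):
    e,v=ray(d,uv); return e+v*(z-e[2])/v[2]
def proj(d,p):
    f=210/np.tan(np.radians(d['fovy'])/2)
    c=R.from_euler('xyz',d['orientation']).inv().apply(np.array(p)-np.array(d['eye']))
    if d.get('fish'):
        r=np.hypot(c[0],c[1]);th=np.arctan2(r,c[2]);k=f*th/max(r,1e-9)
    else:k=f/c[2]
    return np.array([d['cx']+k*c[0],d['cy']+k*c[1]])
def load(n):
    d=pickle.load(open(n+'.pkl','rb'))
    if 'wrist' in n: d['fish']=True
    return d
def snap(n,tag):
    d=cam(n,f'{n}{tag}.png'); pickle.dump(d,open(f'{n}{tag}.pkl','wb'))
    if n=='wrist': d['fish']=True
    return d
E
python3 - <<'E'
from h import *
np.set_printoptions(precision=1,suppress=True)
s,d=load('scene0'),load('side0')
P=dict(jar=((250,247.5),(332.5,251.5)),can=((269,213),(313,205)),flac=((224.5,253),(360,261.5)),coaster=((312,212.5),(287.5,202)),
m1=((330,172),(245,119)),m2=((399,156),(298,118)),m3=((426,191),(302,172)),m4=((353,213),(243,173)),scrub=((201,252),(315,312)),
trayA=((178,252),(0,0)),trayB=((232,304),(396,297)),trayC=((299,242),(327,221)))
for k,(a,b) in P.items():
    if b==(0,0): print(k,atz(s,a,12)); continue
    p,r=tri([(s,a),(d,b)]); print(k,p,'res',round(r,1))
E
```

```text
jar [ 532.5 -224.3   53.3] res 2.9
can [ 511.3 -149.8  127.7] res 2.7
flac [ 549.7 -304.7  117.9] res 0.8
coaster [499.6   8.3  -5.6] res 0.2
m1 [454.2 102.8 148.9] res 49.2
m2 [577.5 226.5 132.8] res 35.7
m3 [ 621.   359.9 -124. ] res 80.5
m4 [ 459.5  247.1 -144.3] res 53.3
scrub [ 456.1 -334.9   24.4] res 2.4
trayA [ 415.3 -387.7   12. ]
trayB [ 628.5 -339.    11.5] res 0.1
trayC [569.5 -90.9   4.7] res 1.8
```

```bash
python3 - <<'E'
from h import *
np.set_printoptions(precision=2,suppress=True)
s,d=load('scene0'),load('side0')
P=dict(m1=((330,172),(243,173)),m2=((399,156),(245,119)),m3=((426,191),(298,118)),m4=((353,213),(302,172)))
for k,(a,b) in P.items():
    p,r=tri([(s,a),(d,b)]); print(k,p,'res',round(r,1))
w=load('wrist0')
print('centre ray',ray(w,(w['cx'],w['cy'])), atz(w,(w['cx'],w['cy']),0))
for p in [(400,-160,260),(400,-290,260),(330,40,260),(400,160,200)]:
  for y in [0,-.5,.5,np.pi]:
    q=robot.inverse_kinematics(p,[np.pi,0,y]); print(p,y,q)
E
```

```text
m1 [410.71 143.85   7.51] res 3.3
m2 [474.6  391.14   6.32] res 3.2
m3 [635.56 349.44   7.45] res 0.0
m4 [570.93 108.77  -3.25] res 0.8
centre ray (array([119.39, 540.27, 385.92]), array([ 0.23, -0.08, -0.97])) [211.29 507.18   0.  ]
(400, -160, 260) 0 [-0.64  0.01  1.72 -0.    1.41  0.93]
(400, -160, 260) -0.5 [-0.64  0.01  1.72 -0.    1.41  1.43]
(400, -160, 260) 0.5 [-0.64  0.01  1.72 -0.    1.41  0.43]
(400, -160, 260) 3.141592653589793 [-0.64  0.01  1.72  0.    1.41 -2.21]
(400, -290, 260) 0 [-0.85  0.13  1.59 -0.    1.42  0.72]
(400, -290, 260) -0.5 [-0.85  0.13  1.59 -0.    1.42  1.22]
(400, -290, 260) 0.5 [-0.85  0.13  1.59 -0.    1.42  0.22]
(400, -290, 260) 3.141592653589793 [-0.85  0.13  1.59  0.    1.42 -2.42]
(330, 40, 260) 0 [-0.22 -0.19  1.9  -0.    1.43  1.35]
(330, 40, 260) -0.5 [-0.22 -0.19  1.9  -0.    1.43  1.85]
(330, 40, 260) 0.5 [-0.22 -0.19  1.9  -0.    1.43  0.85]
(330, 40, 260) 3.141592653589793 [-0.22 -0.19  1.9   0.    1.43 -1.79]
(400, 160, 200) 0 [ 0.12  0.06  1.83 -0.    1.26  1.69]
(400, 160, 200) -0.5 [ 0.12  0.06  1.83 -0.    1.26  2.19]
(400, 160, 200) 0.5 [ 0.12  0.06  1.83 -0.    1.26  1.19]
(400, 160, 200) 3.141592653589793 [ 0.12  0.06  1.83  0.    1.26 -1.45]
```

```bash
python3 - <<'E'
from h import *
pi=np.pi
for i,p in enumerate([(400,200,260),(400,60,260),(400,-160,260),(400,-290,260)],1):
    robot.move_ptp(p,[pi,0,0]); robot.sleep(0.2); d=snap('wrist',str(i)); print(i,d['eye'],d['orientation'],robot.current_t())
E
```

```text
1 [466.77377459 200.09359703 427.89173875] [ 2.89086546e+00  1.26425575e-03 -1.56921907e+00] 2.1333
2 [466.97569934  60.81151893 427.98027133] [ 2.89105799e+00  1.59442926e-03 -1.56849370e+00] 3.0
3 [ 467.17215916 -158.91748025  428.13128422] [ 2.89135452e+00  1.34276040e-03 -1.56819611e+00] 4.1333
4 [ 467.12891648 -289.04077331  428.25193786] [ 2.89134919e+00  1.25992443e-03 -1.56886341e+00] 4.9667
```

View pics/wrist1.png

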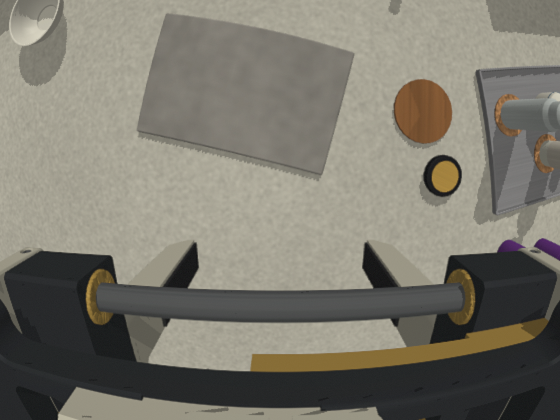

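View pics/wrist2.png

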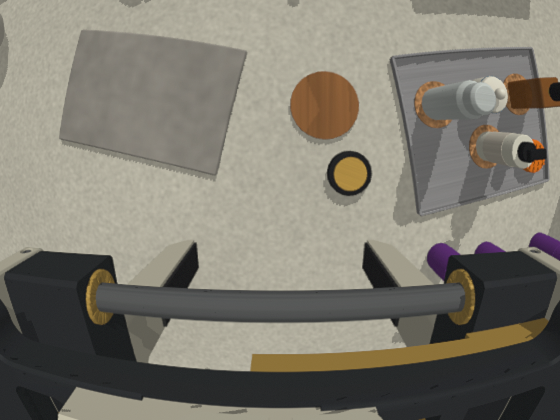

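View pics/wrist3.png

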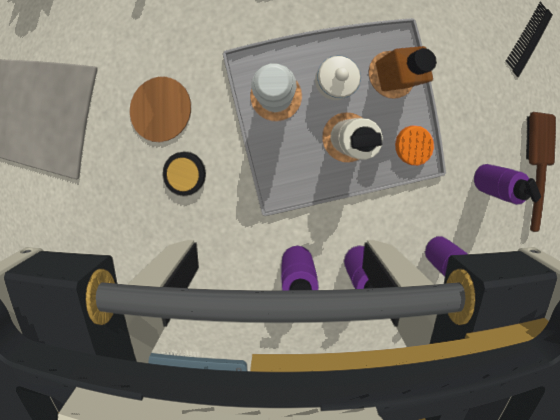

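View pics/wrist4.png

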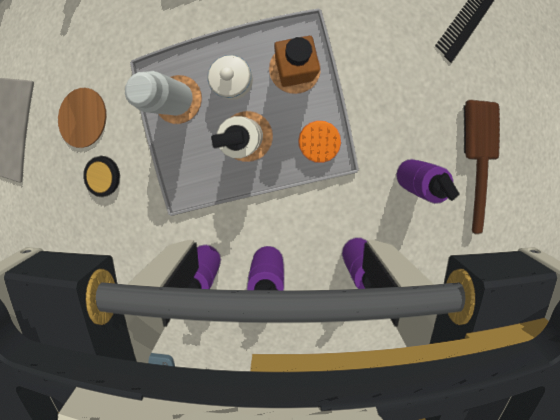

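```bash
cat >> h.py <<'E'
def crop(fn,x,y,w,h,s,out):
    im=cv2.imread('pics/'+fn)
    c=cv2.resize(im[y:y+h,x:x+w],None,fx=s,fy=s,interpolation=cv2.INTER_CUBIC)
    for i in range(0,w,10): cv2.line(c,(i*s,0),(i*s,4+4*(i%20==0)),(0,255,255),1); (i%20==0) and cv2.putText(c,str(x+i),(i*s+2,16),0,.4,(0,255,255),1)
    for i in range(0,h,10): cv2.line(c,(0,i*s),(4+4*(i%20==0),i*s),(0,255,255),1); (i%20==0) and cv2.putText(c,str(y+i),(10,i*s+5),0,.4,(0,255,255),1)
    cv2.imwrite('pics/'+out,c)
E
python3 - <<'E'
from h import *
crop('wrist3.png',230,30,220,145,3,'w3c.png')
crop('wrist3.png',230,50,160,120,5,'w3c.png')
crop('wrist3.png',350,30,100,90,6,'w3f.png')
crop('wrist4.png',115,20,150,150,4,'w4c.png')
crop('wrist4.png',200,20,130,100,6,'w4f.png')
E
```

```text
(no output)
```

View pics/w3c.png

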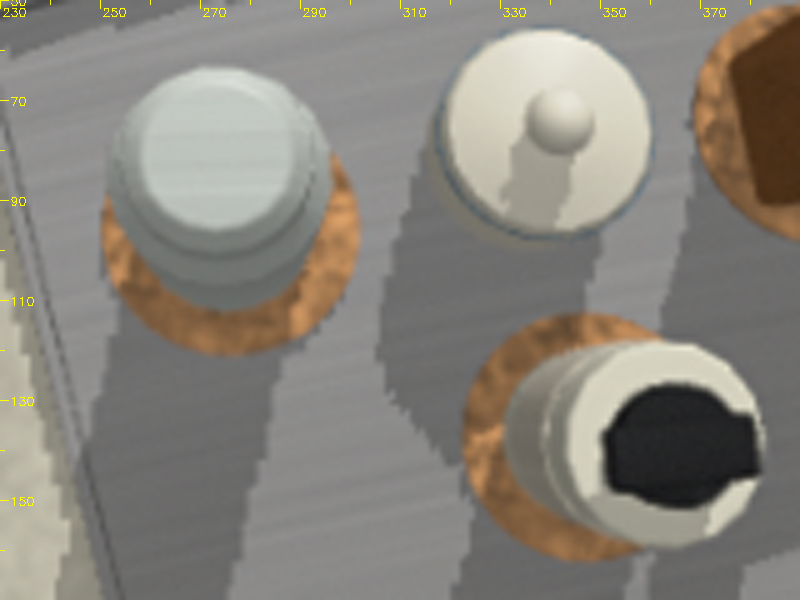

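View pics/w3f.png

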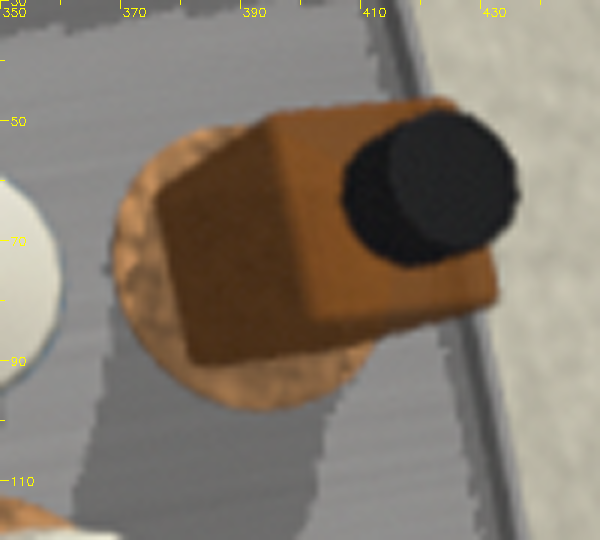

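View pics/w4c.png

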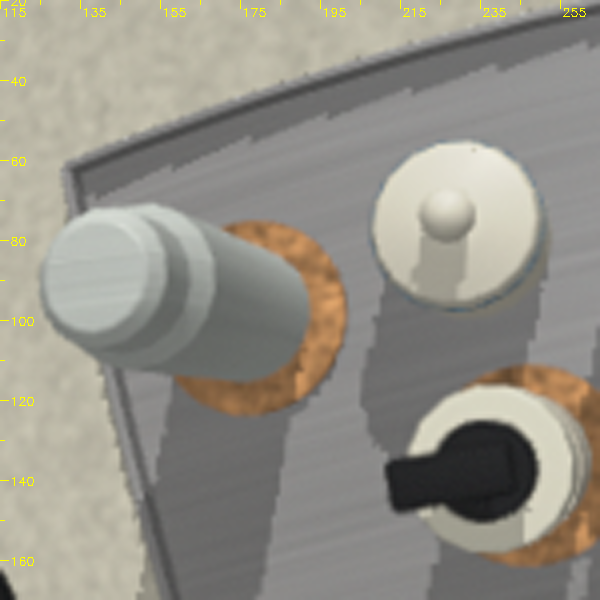

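View pics/w4f.png

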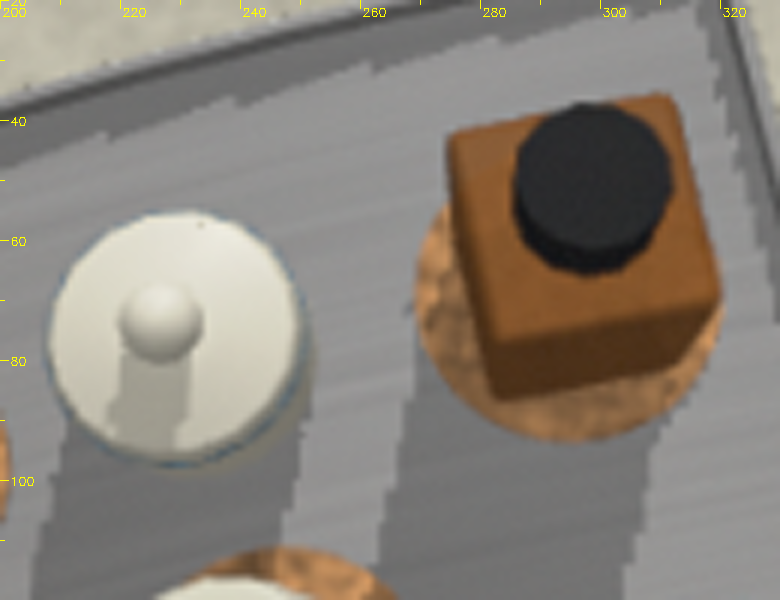

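Positions read from the crops (w3 / w4):

| Feature | w3 pixel | w4 pixel |
|---|---|---|
| can cap | (273.3,80.9) | (139,89.5) |
| jar knob | (342.1,73.4) | (226.8,73.8) |
| flacon cap | (425.7,60.3) | (298.7,49.6) |
| pump shoulder | (363.1,138.8) | (237.5,137.3) |

The flacon top corners and the pad edges are also readable. I'll triangulate these.

```bash
cat > m.py <<'E'
from h import *
from scipy.optimize import least_squares
np.set_printoptions(precision=1,suppress=True)
w2,w3,w4,w1=load('wrist2'),load('wrist3'),load('wrist4'),load('wrist1')
P=dict(can_top=((273.3,80.9),(139,89.5)),jar_knob=((342.1,73.4),(226.8,73.8)),flac_top=((425.7,60.3),(298.7,49.6)),pump_sh=((363.1,138.8),(237.5,137.3)),
 fa=((395.3,48.8),(274.7,42.2)),fb=((403,83.3),(282.8,76.7)),fc=((432.8,80),(320,69.3)),fd=((425.8,46.2),(311.7,35.7)))
Q={}
for k,(a,b) in P.items():
    p,r=tri([(w3,a),(w4,b)]); Q[k]=p; print(k,p,'res',round(r,1))
c=(Q['fa']+Q['fb']+Q['fc']+Q['fd'])/4; print('flacon c',c)
for a,b in ['ab','bc','cd','da']:
    v=Q['f'+b]-Q['f'+a]; print(a+b,np.linalg.norm(v[:2]),np.degrees(np.arctan2(v[1],v[0])))
def circ(obs,z,r):
    X=np.array([atz(d,uv,z)[:2] for d,uv in obs])
    s=least_squares(lambda c:np.hypot(*(X-c).T)-r,X.mean(0)); return s.x,np.abs(s.fun).max()
c3=lambda X,Y:(w3,(230+X/5,50+Y/5)); f3=lambda X,Y:(w3,(350+X/6,30+Y/6)); c4=lambda X,Y:(w4,(115+X/4,20+Y/4)); f4=lambda X,Y:(w4,(200+X/6,20+Y/6))
print('pad_can3',circ([c3(102,230),c3(360,230),c3(228,355),c3(335,155),c3(150,323),c3(320,318)],6,33))
print('pad_can4',circ([c4(346,318),c4(250,222),c4(325,265),c4(248,415),c4(320,380)],6,33))
print('pad_pump3',circ([c3(463,437),c3(585,313),c3(588,562),c3(500,350),c3(500,528)],6,33))
print('pad_flac3',circ([f3(115,262),f3(262,410),f3(228,124),f3(155,360),f3(145,180)],6,33))
print('pad_flac4',circ([f4(415,290),f4(722,310),f4(568,440),f4(660,410),f4(470,400)],6,33))
E
python3 m.py
python3 - <<'E'
from h import *
crop('wrist2.png',50,20,210,160,3,'w2m.png')
crop('wrist2.png',270,55,120,150,4,'w2c.png')
crop('wrist3.png',120,60,100,100,4,'w3co.png')
E
```

```text
can_top [ 511.5 -152.3  129. ] res 0.4
jar_knob [ 532.5 -228.3   59.3] res 0.6
flac_top [ 545.3 -306.2  115.5] res 0.1
pump_sh [ 459.1 -245.    93.9] res 0.0
fa [ 560.8 -282.8   87.3] res 0.2
fb [ 522.6 -291.3   87.3] res 0.0
fc [ 531.8 -330.5   82.7] res 0.5
fd [ 569.9 -321.8   84. ] res 0.3
flacon c [ 546.3 -306.6   85.3]
ab 39.12858902920582 -167.4902164635131
bc 40.215588638997446 -76.7916873618207
cd 39.055260979803236 12.865793179962097
da 39.97209689971589 103.10637244629332
pad_can3 (array([ 511.2, -153.3]), np.float64(0.5545461061966677))
pad_can4 (array([ 510.1, -152. ]), np.float64(1.4277857724897842))
pad_pump3 (array([ 457.7, -246.5]), np.float64(0.35187467753515733))
pad_flac3 (array([ 546.4, -308.3]), np.float64(1.210136336419577))
pad_flac4 (array([ 547.4, -307.4]), np.float64(0.4437280879694825))
```

View pics/w2m.png

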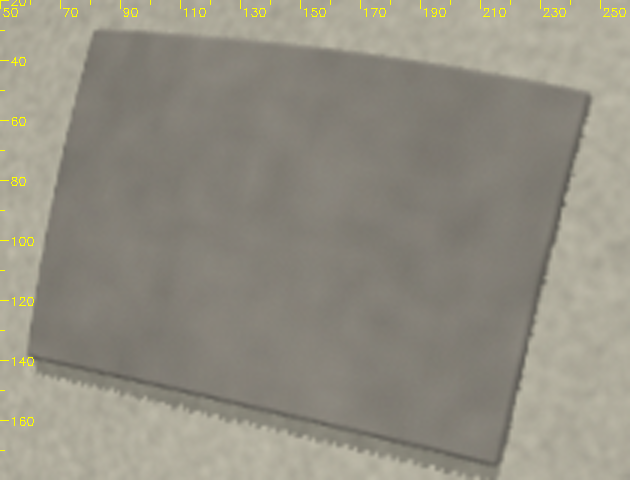

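View pics/w2c.png

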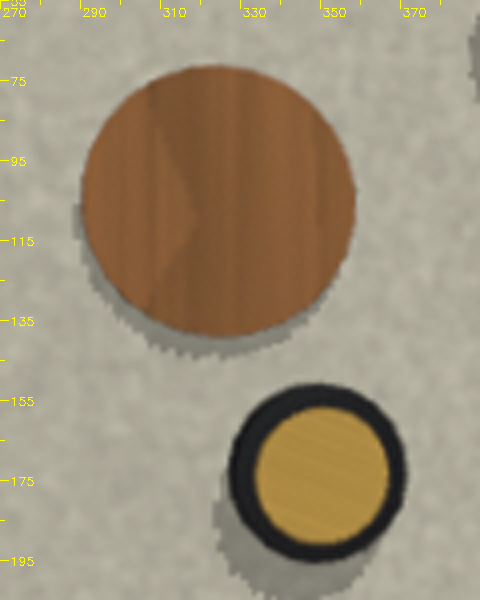

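View pics/w3co.png

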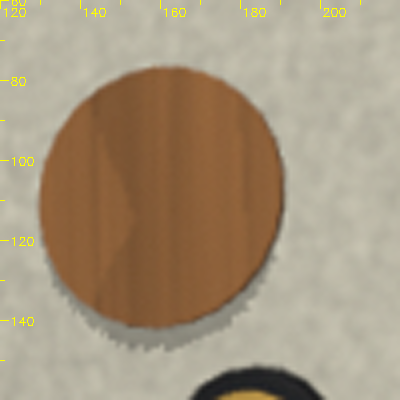

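```bash
cat >> m.py <<'E'
print('---')
p,r=tri([(w2,(324.6,105.5)),(w3,(160.4,109.3))]); print('coaster',p,r, atz(w2,(324.6,105.5),6),atz(w3,(160.4,109.3),6))
print('coaster fit',circ([(w2,(270+X/4,55+Y/4)) for X,Y in [(82,200),(355,205),(218,66),(220,338),(120,108),(318,300)]],6,45))
M=[((81.7,30.3),(168,14)),((246.7,51),(354,53)),((215.7,174.7),(320.5,176)),((59.3,138.3),(137,132))]
C=[]
for a,b in M:
    p,r=tri([(w2,a),(w1,b)]); q=atz(w2,a,8); C.append(q); print('mat',p,round(r,1),q,atz(w1,b,8))
C=np.array(C);print('mat c',C.mean(0)); v=C[1]-C[0]; print(np.degrees(np.arctan2(v[1],v[0])),[np.linalg.norm(C[i]-C[i-1]) for i in range(4)])
print('tin',tri([(w2,(350.3,174)),(w3,(184,173.5))]))
print('scrub',tri([(w3,(415,146)),(w4,(320,141))]))
E
python3 m.py | sed -n '/---/,$p'
```

```text
---
coaster [499.    3.7   1.6] 0.08750262762226078 [498.6   4.3   6. ] [498.8   2.    6. ]
coaster fit (array([498.8,   3.4]), np.float64(0.6238196319178897))
mat [630.3 349.7  15. ] 0.2 [633.3 354.6   8. ] [632.8 352.2   8. ]
mat [570.7 104.6   6.9] 0.0 [570.5 104.5   8. ] [570.5 104.9   8. ]
mat [406.5 147.1   4. ] 1.0 [408.1 146.3   8. ] [406.  147.6   8. ]
mat [470.6 395.9   8.3] 1.0 [471.6 396.1   8. ] [469.6 396.    8. ]
mat c [520.9 250.4   8. ]
-104.09754802991357 [np.float64(166.8784877378483), np.float64(257.86611530463887), np.float64(167.6557128370043), np.float64(257.8096189754531)]
tin (array([410.6, -30.7,  11.2]), np.float64(0.5291363927608501))
scrub (array([ 451.9, -339.2,   14.4]), np.float64(0.6809184857163958))
```

Everything checks out against the text:

| Item | x, y (mm) | Measured height | Text |
|---|---|---|---|
| can | (511,-152.5) | top 129 | 128 |
| pump | (458,-246) | shoulder 94 | 94 |
| flacon | (546,-307), faces at 13° | top 115.5 | 114 |
| jar | (532,-228) | knob centre about 59 | knob top 65 |
| coaster | (499,3.3) | — | — |
| mat | centre (521,250), yaw −14° | — | — |

The pads lie 76–80 mm from the jar, against 77 in the text. There are five pump-shaped things: purple at w3 (300,270), (357,266), (443,252) and (503,183), and the white one at (363,139). The white one stands on a pad, so it is the one to move, as the w3 crop shows. First transfer: the pump.

```bash
cat >> h.py <<'E'
pi=np.pi
UP=240
def pick(x,y,z,yaw,opening=1.0):
    robot.move_gripper(opening)
    robot.move_ptp((x,y,UP),[pi,0,yaw])
    robot.move_linear((x,y,z+15),speed=180); robot.move_linear((x,y,z),speed=60)
    robot.sleep(0.1); print('at',robot.current_tcp_pos(),'F',robot.current_contact_force())
    robot.move_gripper(0.0); robot.sleep(0.2)
    print('width mm',robot.current_gripper_width()*93,'F',robot.current_contact_force())
    robot.move_linear((x,y,z+20),speed=60); robot.move_linear((x,y,UP),speed=180)
    print('lifted width',robot.current_gripper_width()*93,'F',robot.current_contact_force(),'t',robot.current_t())
def place(x,y,z,yaw,opening=1.0):
    robot.move_ptp((x,y,UP),[pi,0,yaw]); 
    robot.move_linear((x,y,z+10),speed=150); robot.sleep(0.2)
    print('carry width',robot.current_gripper_width()*93)
    s=robot.move_linear((x,y,z-2),speed=15,f_stop=3)
    p=robot.current_tcp_pos(); print('stop',s,'dz',p[2]-z,p,'F',robot.current_contact_force())
    if p[2]-z>2.5: print('STOPPED EARLY'); raise SystemExit
    robot.sleep(0.2); robot.move_gripper(opening); robot.sleep(0.2)
    robot.move_linear((x,y,z+25),speed=80); robot.move_linear((x,y,UP),speed=200)
    print('placed t',robot.current_t())
YT=np.radians(12.9); YM=np.radians(75.9)
PUMP=(458.3,-245.8,59,YT); CAN=(511.2,-152.5,65,YT+pi/2); FLAC=(546.3,-306.9,49,YT+pi/2)
MP=(541.7,332.5,61,YM); MC=(521,250,67,YM); MF=(500.3,167.5,51,YM)
E
python3 - <<'E'
from h import *
np.set_printoptions(precision=2,suppress=True)
for q in [PUMP,CAN,FLAC,MP,MC,MF,(532.5,-228.3,11,YT),(499,3.3,14,YT)]: print(robot.inverse_kinematics(q[:3],[pi,0,q[3]]))
pick(*PUMP)
snap('wrist','5')
E
```

```text
[-0.71  0.37  1.81 -0.    0.96  0.64]
[-0.5   0.38  1.77  0.    0.99 -0.72]
[-0.69  0.54  1.54  0.    1.05 -0.91]
[ 0.38  0.54  1.51 -0.    1.09  0.62]
[ 0.25  0.45  1.66 -0.    1.03  0.5 ]
[ 0.11  0.39  1.8  -0.    0.95  0.36]
[-0.6   0.52  1.7  -0.    0.92  0.75]
[-0.22  0.41  1.9  -0.    0.83  1.13]
at [ 458.38 -245.8    59.02] F [-0.03  0.47  0.21]
width mm 43.43340846576007 F [ 0.45 -0.27 -0.1 ]
lifted width 43.89845486449598 F [ 0.33  0.74 -2.15] t 9.7167
```

View pics/wrist5.png

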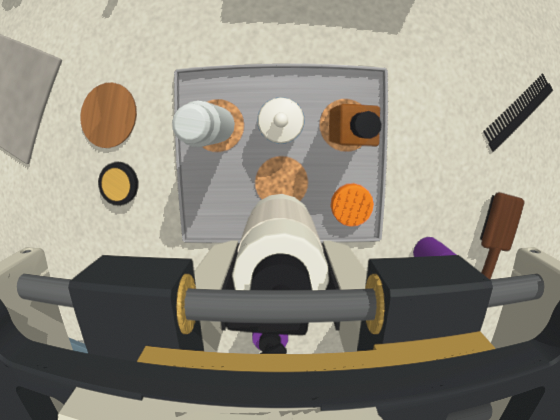

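The pump is held upright between the fingers and its pad is bare at (281,181). The force reading shows the expected 0.16 kg or so. Next, place it and move the can.

```bash
python3 - <<'E'
from h import *
np.set_printoptions(precision=2,suppress=True)
place(*MP)
pick(*CAN)
place(*MC)
snap('wrist','6')
E
```

```text
carry width 43.821313204134476
stop True dz -0.1490145344116982 [541.38 332.5   60.85] F [-0.35  0.18  5.46]
placed t 16.7083
at [ 511.26 -152.55   65.06] F [ 0.36 -0.48  0.14]
width mm 45.08971815537887 F [ 0.34 -0.09 -0.26]
lifted width 44.883388699931295 F [ 0.51 -0.31 -1.48] t 22.7417
carry width 45.02828023154664
stop True dz -0.19735187992688452 [521.06 249.91  66.8 ] F [ 0.13 -0.23  3.33]
placed t 29.0083
```

View pics/wrist6.png

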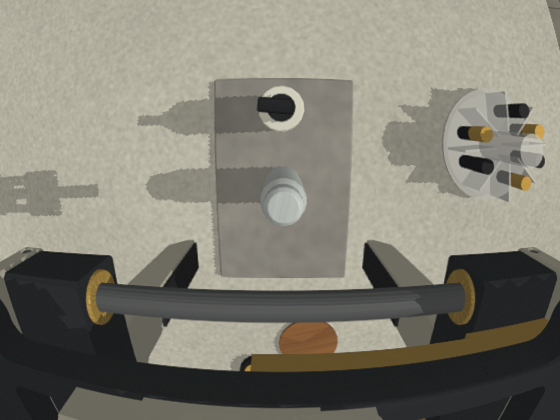

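Pump (282,107) and can (284,200) stand upright on the mat along its centre line. The flacon goes next to the near spot.

```bash
python3 - <<'E'
from h import *
np.set_printoptions(precision=2,suppress=True)
pick(*FLAC)
place(*MF)
robot.move_ptp((400,-190,260),[pi,0,YT]); robot.sleep(.2)
snap('wrist','7'); snap('side','7'); print(robot.current_t())
E
```

```text
at [ 546.33 -306.95   49.04] F [ 0.59  0.46 -0.11]
width mm 41.78942055243405 F [1.51 0.59 0.33]
lifted width 41.83608063319803 F [ 0.16 -0.29 -2.4 ] t 35.5417
carry width 41.818773077939916
stop True dz -0.09983581696463517 [500.31 167.44  50.9 ] F [ 0.65 -0.83  3.69]
placed t 42.2667
43.9583
```

View pics/wrist7.png

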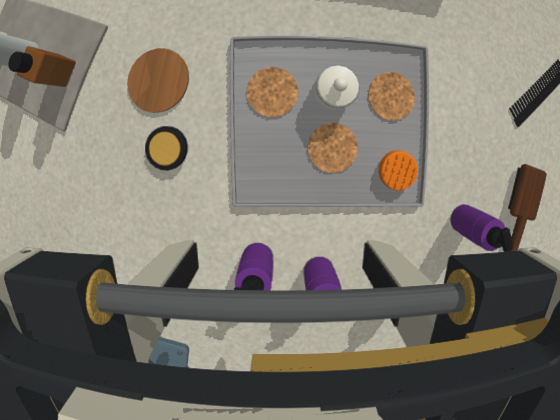

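View pics/side7.png

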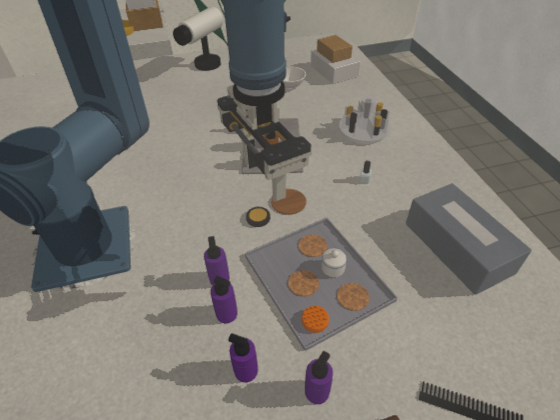

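All three pads are now bare at (272,92), (391,96) and (332,148). The jar stands at (338,87) and the scrubber has not moved. I'll measure the full pads and the jar once more before fetching it.

```bash
python3 - <<'E'
from h import *
np.set_printoptions(precision=1,suppress=True)
w=load('wrist7'); im=cv2.imread('pics/wrist7.png')
hsv=cv2.cvtColor(im,cv2.COLOR_BGR2HSV)
m=cv2.inRange(hsv,(5,60,40),(20,190,255))
m=cv2.morphologyEx(m,cv2.MORPH_CLOSE,np.ones((5,5)));m=cv2.morphologyEx(m,cv2.MORPH_OPEN,np.ones((5,5)))
n,l,st,c=cv2.connectedComponentsWithStats(m)
for i in range(1,n):
    if st[i,4]>700:
        z=6; cnt=cv2.findContours((l==i).astype('uint8'),0,2)[0][0][:,0]
        X=np.array([atz(w,p,6)[:2] for p in cnt]); (cx,cy),r=cv2.minEnclosingCircle(X.astype('float32'))
        print(c[i],st[i],atz(w,c[i],6),'encl',cx,cy,r)
crop('wrist7.png',310,60,60,50,12,'w7j.png')
E
```

```text
[48.1 67.6] [  20   47   55   40 1452] [501.8 203.1   6. ] encl 507.5694274902344 211.71533203125 62.22568130493164
[157.6  80. ] [ 127   48   62   65 3118] [499.4   2.7   6. ] encl 499.6562805175781 4.499509811401367 45.59413146972656
[272.   91.6] [ 247   67   51   50 2052] [ 510.9 -152.6    6. ] encl 511.1823425292969 -152.4517364501953 33.347415924072266
[391.2  95.9] [ 368   72   47   49 1784] [ 546.7 -306.2    6. ] encl 546.935302734375 -306.9499816894531 33.59920120239258
[332.5 147.4] [ 308  123   50   50 2001] [ 458.5 -245.3    6. ] encl 458.473388671875 -245.8260040283203 33.540740966796875
[164.2 148. ] [148 131  33  35 910] [409.9 -26.2   6. ] encl 409.6155090332031 -25.577495574951172 24.142011642456055
[526.1 199.3] [ 511  165   35   86 1664] [ 470.8 -589.4    6. ] encl 456.3110046386719 -593.933837890625 74.10699462890625
[ 96.8 296.1] [ 85 269  29  56 873] [146.9  67.7   6. ] encl 144.84349060058594 61.897178649902344 60.55067443847656
[463.7 296.2] [449 269  27  56 843] [ 285.7 -530.5    6. ] encl 281.31976318359375 -524.9952392578125 60.30386734008789
[400.8 351.5] [ 251  318  297   55 5491] [ 163.6 -456.5    6. ] encl 162.00381469726562 -508.934326171875 307.8653259277344
```

View pics/w7j.png

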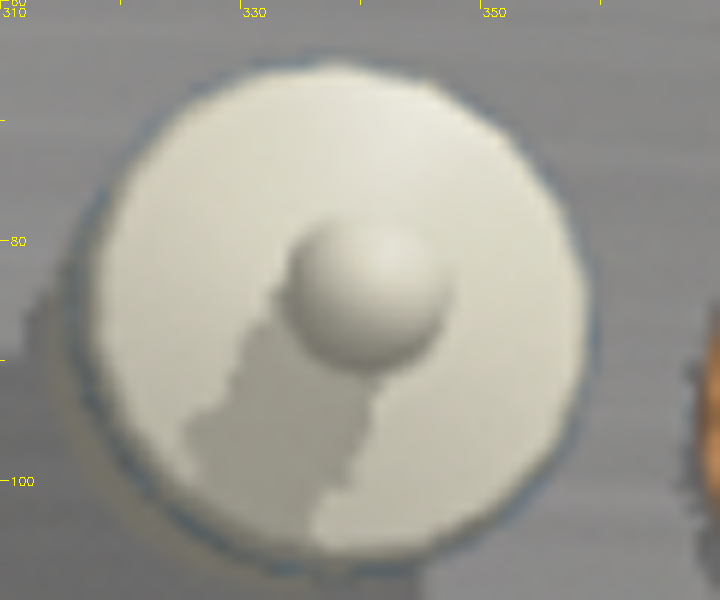

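```bash
python3 - <<'E'
from h import *
np.set_printoptions(precision=2,suppress=True)
print(atz(load('wrist7'),(340.6,84.2),58))
pick(532.4,-228.3,11,YT,0.87)
place(499.2,3.3,14,YT,0.87)
robot.move_ptp((400,60,260),[pi,0,0]); robot.sleep(.2)
snap('wrist','8'); print(robot.current_t())
E
```

```text
[ 532.7  -228.55   58.  ]
at [ 532.43 -228.31   10.95] F [-0.11 -0.23  0.66]
width mm 51.17712100498028 F [-0.44  0.09  0.59]
lifted width 50.83624069089197 F [-1.14  0.36 -1.72] t 49.4583
carry width 51.359448494546065
stop True dz 0.06375601687418886 [499.05   3.33  14.06] F [-0.47  0.16  4.41]
placed t 55.5417
56.325
```

View pics/wrist8.png

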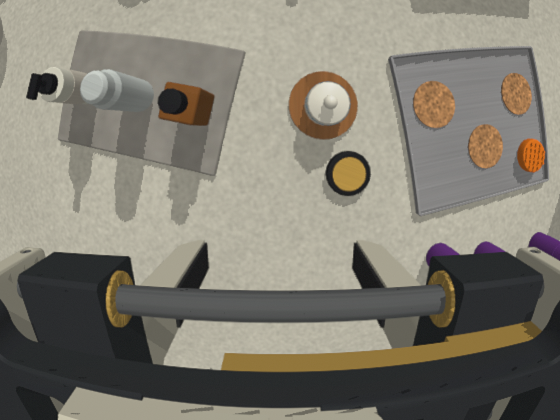

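The jar stands upright on the coaster (knob at (330,102), coaster at (323,104)), and the three still stand on the mat. I'll check the jar's offset, then return the pump, can and flacon.

```bash
python3 - <<'E'
from h import *
np.set_printoptions(precision=2,suppress=True)
w=load('wrist8'); print('knob px',proj(w,(499.2,3.3,62)), atz(w,(330.5,101.5),62))
pick(*MP); place(*PUMP)
E
python3 - <<'E'
from h import *
np.set_printoptions(precision=2,suppress=True)
pick(*MC); place(*CAN)
pick(*MF); place(*FLAC)
robot.move_ptp((400,-160,260),[pi,0,0]); robot.sleep(.2); snap('wrist','9')
robot.move_ptp((400,60,260),[pi,0,0]); robot.sleep(.2); snap('wrist','10'); print(robot.current_t())
crop('wrist9.png',220,20,230,180,3,'w9c.png')
E
```

```text
knob px [330.46 101.71] [499.44   3.25  62.  ]
at [541.76 332.58  61.03] F [ 0.77  0.51 -0.37]
width mm 43.45569171230052 F [-0.66  0.27  0.41]
lifted width 43.91741388994112 F [ 0.49 -0.38 -3.25] t 62.075
carry width 43.69839454823872
stop True dz -0.17557666154297635 [ 458.14 -245.57   58.82] F [0.97 0.48 4.88]
placed t 69.0583
at [521.07 250.05  67.08] F [0.49 0.52 0.45]
width mm 44.63110456873523 F [-0.4   0.36 -0.74]
lifted width 44.718458248141964 F [-0.01 -0.02 -1.27] t 75.1167
carry width 44.73534343309724
stop True dz -0.10089155968842078 [ 511.14 -152.48   64.9 ] F [-0.43  0.09  5.  ]
placed t 81.4083
at [500.33 167.53  51.03] F [-0.78  0.12  1.18]
width mm 41.58602676425945 F [ 0.24  0.3  -0.73]
lifted width 41.88682352153817 F [ 0.63 -0.01 -2.26] t 87.0833
carry width 42.0081778074977
stop True dz -0.015589003894604048 [ 546.26 -306.8    48.98] F [ 0.66 -0.41  4.69]
placed t 93.8417
96.8417
```

View pics/w9c.png

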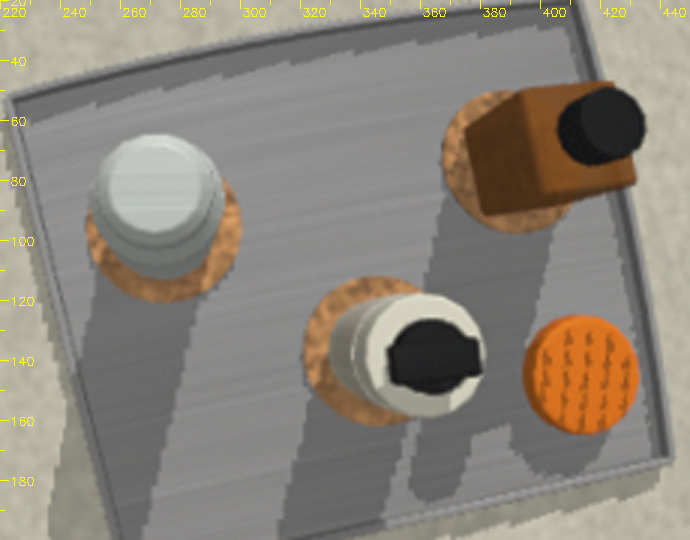

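View pics/wrist10.png

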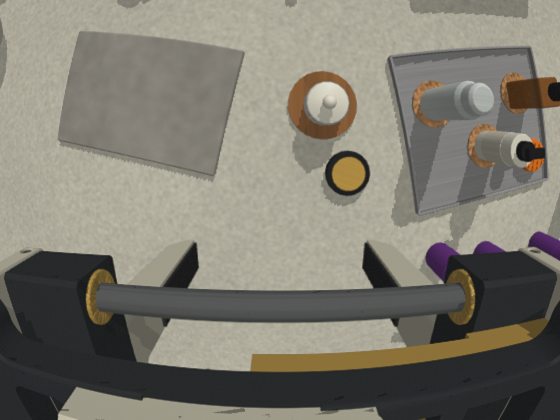

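Can, flacon and pump stand upright on their own pads. Their tops at (272.7,81), (424,60.7) and (361.7,138.3) lie within 2 px (about 2 mm) of where they started. The jar is centred on the coaster, the scrubber has not moved, and the arm is clear.

```bash
python3 - <<'E'
from h import *
robot.hand_in(); print(robot.current_t())
E
```

```text
the job is handed in; nothing more can be done
the job is handed in; nothing more can be done
```

I moved the pump, can and flacon onto the stone mat, put the jar on the coaster, then set each of the three back on its own pad. I handed the job in at about 97 s of the 147 s allowed; the system reports no verdict.

- **Setting down:** Every set-down stopped on contact within 0.2 mm of the expected height.
- **Jar:** Its knob is within about 1 mm of the measured coaster centre.
- **Pump, can and flacon:** In the last pictures they stand upright on their pads. Their tops are within about 2 px (roughly 2 mm) of where they started, against a 12 mm limit.
- **Scrubber and arm:** The scrubber looks unmoved by eye, and the arm ended clear of everything.
- **Disagreements:** No check failed. The largest disagreement was a far mat corner triangulated at 15 mm instead of 8 mm. I used the given 8 mm for the mat, and the contact heights there confirmed it.

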